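Put the remote away in the pedal-lid box

ROBOT

A 6-joint arm with a two-finger parallel gripper is mounted at the origin on the work surface. World frame = base frame: x ahead of the robot, y to its left, z up, the work surface at z = 0. Lengths are in mm, angles in degrees, forces in N, time in s.
With the tool pointing down it reaches from about 250 to 775 mm from the base axis. Payload 4 kg.
Tool frame: the origin (TCP) lies at the very end of the fingers, on their centre line; the grasp point (between the pads) lies 19 mm behind it (ctrl.tcp_to_grasp is the distance from the TCP to the grasp point, in mm); z points along the fingers, y is the line along which they close (so a half turn about z gives the same grasp; the last joint's range is limited). The gripper opens to 85 mm and grips with 20 to 120 N. Pads are 22 mm wide; open, the fingers measure 114 mm over their backs; the gripper's body (76 mm by 85 mm) begins 54 mm behind the grasp point. The pads swing forward as they close: fully open they stand 13 mm farther back than shut.
Start: joints at [-69.849, 4.996, 78.535, -0, 96.463, -5.907], TCP at [241.605, -494.11, 231.341] pointing down, gripper open.
Joint ranges: [-177.83, 177.83], [-43.37, 116.18], [15.69, 146.23], [-61.86, 241.86], [9.47, 152.12], [-147.06, 147.06]. Speed limits (degrees/s): [159.86, 159.86, 180, 180, 180, 180].

INTERFACE

Orientations are given as a 3x3 rotation matrix whose columns are the frame's x, y, z axes.
In Python, from plant import ctrl gives the robot as it stands.
- The arm moves only by the tool jog_arm, never from a script. Its argument "increments" is a list that holds one entry, the list of rows, each a list of 5 numbers: the opening, from 0 (shut) to 1 (fully open), then the shift along the tool's x, y, z as a fraction of full scale, then the turn about the tool's z as a fraction of full scale. A call has 1 to 5 rows; each row is the pose to reach, as a shift and turn from the pose commanded when the call began, along the tool's axes at that moment; what a row does not reach only later rows make up. Full scale, the value 1, is 1 m for a shift and 45 degrees for a turn. A row lasts 1/12 s, in which the tool goes at most 41.7 mm and 7.16 degrees, less where a joint would pass 70% of its speed; a pose out of reach is approached as far as the arm can. A call with a number of a shift or a turn outside -1 to 1 is refused whole. A call with a gripper value outside its range is refused whole. The fingers move at their own pace and stop on an object; "grip_force" is the grip in N (left out, the last holds). Time passes only in rows, so rows that repeat a pose let the fingers close. It gives the time, the measured TCP pose, the force, the opening and the grip force at its end, in the units of the state.
- ctrl.observe(): the state, without advancing time (a new reading comes with each control period).
- ctrl.capture(name): name is "side" or "top" or "wrist"; returns the picture (400x640x3 uint8, blue, green, red); there is no depth.
- ctrl.calibration(name): a dict with "fx", "fy", "cx", "cy" (pixels), "cam_to_world" (4x4, takes a point from camera to world coordinates). Camera axes: x right, y up, looking along -z (the intrinsics and any distortion apply to the point x, -y, -z); pixel columns grow to the right and rows downward; lengths in mm; the calibration is good to about 2 mm. A picture is of the moment at which its call begins: read the wrist's pose just before it. calibration takes no time and is no camera call; for the wrist camera it gives the pose at the moment of the call.
- ctrl.sign_off(): hands the job in; it is judged then, once.
The state is a dict: "clock": time; "joint_positions": joint angles; "qd": joint speeds; "tau": joint torques, N m; "eef_pos": TCP position; "ee_rot": TCP orientation; "ft_force": force on the tool from outside, world axes, zero at the start; "wrist_torque": the same for the moment, N m; "gripper_width": finger opening in mm; "gripper_force": force on a finger pad.
Only numpy, scipy, OpenCV 4.12 (cv2) and the standard library are available. Lean on these libraries where they do the work, as an engineer would, in place of code of your own. Each camera call takes 0.05 s, during which the arm holds its last target. There are 200 camera calls.

TASK

The remote control belongs in the white box, whose wooden lid is raised by the pedal at its front. Stand the marble candlestick on the pedal plate, its base wholly on the plate, and let go so that its weight keeps the lid up; put the remote in the box; then take the candlestick off so that the lid closes, and stand it back upright on its cork coaster with no edge of its base overhanging. Do not shift or tip the books, the mug or the plant, and never let the candlestick fall over.

Things in the scene. Friction and masses are not known exactly. Their poses are not given: they have to be found in the camera images.
- candlestick_mid (a point): Candlestick of solid white marble, loose, 0.6 to 0.85 kg: a round base 68 mm across and 30 mm high carrying a plain round column 48 mm across and 80 mm high (110 mm in all; no candle). This point lies on its axis half-way up, 55 mm above its underside; z points up its axis. Starts standing on the coaster, up to about 10 mm off its centre.
- coaster_top (a point): Square cork coaster, 100 x 100 x 8 mm, fixed to the table; this point is the centre of its top face, 8 mm above the table.
- remote_mid (a point): Black remote control, loose, about 90 to 180 g, lying flat on the table: 170 mm long (its x axis), 46 mm wide (y), 22 mm thick (z, up). This point is its centre, 11 mm above its underside.
- box_in (a point): Centre of the inner floor of the white open-topped box, 32 mm above the table. The box is fixed to the table; x points from its front (pedal side) to its back (lid hinge), y along its length, z up. Outside 170 mm (x) by 230 mm (y), walls 8 mm, rim 85 mm above the table; inside 154 by 214 mm, 53 mm deep. The closed lid adds 7 mm on top.
- pedal_top (a point): Centre of the top face of the square steel pedal plate, 100 x 100 mm, 8 mm thick, in front of the box (towards the box's -x). Untouched it is 45 mm above the table and 152 mm from the box's centre, and the plate slopes by 0.18 rad, its outer edge the higher (54 mm). Fully pressed, the plate is level, this point 18 mm above the table and 155 mm from the box's centre; its axes are then those of the box.
- pedal (a joint): Angle of the pedal lever in rad: 0 untouched (raised), 0.18 fully pressed. It pivots under the box, 150 mm behind the plate's centre and 14 mm above the table. Pressing the plate takes about 5 N at first and about 3 N to hold down; let go, it springs back up.
- lid (a joint): Opening of the thin wooden lid in rad: 0 closed, 1.45 fully raised (nearly upright). It is hinged along the top of the box's back wall and geared to the pedal: it rises 8.05 rad for each rad the pedal goes down, and closes by itself when the pedal is let go. 174 x 234 x 6 mm.
- books: Bystander: two large books, stacked as one thing, 140 x 190 x 34 mm; origin at the centre of the underside.
- mug: Bystander: white mug, 82 mm across, 95 mm high; origin at the centre of the underside.
- plant: Bystander: small succulent in a terracotta pot, 90 mm across, about 120 mm high; origin at the centre of the underside.
Things that resemble listed ones, but are neither listed nor needed, are in the scene too. Of the things like the part that bears coaster_top, leave any that is turquoise; of the rest the smaller one is meant.

How it is judged (in metres and radians):
On the way, in this order (a step that is already met when the one before it is completed fails the run):
1. the candlestick, let go, stands upright and wholly on the pedal plate and its weight holds the lid raised (horizontal distance between candlestick_mid and pedal_top below 0.017 m and angle between candlestick_mid's own z axis and vertical below 0.1 rad and value of joint lid above 1.2 rad and height (world z) of candlestick_mid below 0.085 m and contact force between candlestick and the fingers below 0.05 N), for 0.3 s.
2. the remote, let go, lies in the box while the candlestick still holds the lid raised (horizontal distance between candlestick_mid and pedal_top below 0.017 m and angle between candlestick_mid's own z axis and vertical below 0.1 rad and value of joint lid above 1.2 rad and height (world z) of candlestick_mid below 0.085 m and x of remote_mid in the frame of box_in between -0.077 and 0.077 m and y of remote_mid in the frame of box_in between -0.107 and 0.107 m and z of remote_mid in the frame of box_in between 0 and 0.045 m and contact force between remote and the fingers below 0.05 N), for 0.2 s.
At the end, for the whole second after the job is handed in: The remote lies inside the box (its centre less than 45 mm above the inner floor) and the lid is closed (under 0.06 rad). The candlestick stands upright (within 0.06 rad) and at rest on the coaster, its axis within 18 mm of the coaster's centre (no overhang) (x of remote_mid in the frame of box_in between -0.077 and 0.077 m and y of remote_mid in the frame of box_in between -0.107 and 0.107 m and z of remote_mid in the frame of box_in between 0 and 0.045 m and value of joint lid below 0.06 rad and horizontal distance between candlestick_mid and coaster_top below 0.018 m and angle between candlestick_mid's own z axis and vertical below 0.06 rad and height (world z) of candlestick_mid below 0.067 m and linear speed of each of candlestick, remote below 0.02 m/s); the robot touches nothing.
It fails at once if the candlestick tips over (angle between candlestick_mid's own z axis and vertical above 0.6 rad).
It fails at once if the books shifted by more than 25 mm or tipped (distance of books from where it was at the start of the episode above 0.025 m or angle between books's own z axis and vertical above 0.3 rad).
It fails at once if the mug shifted by more than 25 mm or tipped (distance of mug from where it was at the start of the episode above 0.025 m or angle between mug's own z axis and vertical above 0.3 rad).
It fails at once if the plant shifted by more than 25 mm or tipped (distance of plant from where it was at the start of the episode above 0.025 m or angle between plant's own z axis and vertical above 0.3 rad).
It also fails if it takes over 69 s, if anything falls off the work surface, if the arm or the gripper's body presses on something with over 40 N, if the wrist force passes 120 N, or if a joint passes its speed limit or range.

## Working session

There is one attempt and no reset: what is moved stays moved. The work goes in short steps, Python scripts to look and compute and a tool call to move; the robot and the scene stay as the last step left them, time stands still between calls to the robot, and variables do not carry over. Pictures are saved under pics/ and viewed, at most 14 in all, crops included, and the job is handed in when it is done.

Besides the shell and the picture viewer there is one more tool, called after "Emit:" as name(argument=value, ...) on one line, values as JSON. jog_arm: Moves the arm, as the interface text tells. Shift numbers are shares of 1 m and turn numbers shares of 45 degrees, none past 1 either way. Its arguments: {"type":"object","properties":{"increments":{"type":"array","items":{"type":"array","items":{"type":"array","items":{"type":"number","minimum":-1,"maximum":1}}}},"grip_force":{"type":"number"}},"required":["increments"]}

```bash
mkdir -p pics; ls
python3 - <<'E'
from plant import ctrl
import cv2,numpy as np
a=ctrl.capture("top");b=ctrl.capture("side")
cv2.imwrite("pics/top.png",a);cv2.imwrite("pics/side.png",b)
for n in("top","side","wrist"):
    c=ctrl.calibration(n);print(n,{k:np.round(v,3).tolist() for k,v in c.items()})
print(ctrl.observe())
E
```

```text
pics
top {'fx': 384.478, 'fy': 384.478, 'cx': 320.806, 'cy': 194.177, 'cam_to_world': [[0.023, 0.992, -0.121, 347.798], [-1.0, 0.024, 0.006, -54.705], [0.009, 0.121, 0.993, 1400.004], [0.0, 0.0, 0.0, 1.0]]}
side {'fx': 444.122, 'fy': 444.122, 'cx': 322.511, 'cy': 200.978, 'cam_to_world': [[-0.992, 0.098, -0.085, 361.112], [-0.129, -0.656, 0.744, 1020.174], [0.017, 0.748, 0.663, 1069.637], [0.0, 0.0, 0.0, 1.0]]}
wrist {'fx': 317.684, 'fy': 317.684, 'cx': 320.084, 'cy': 195.024, 'cam_to_world': [[0.44, 0.862, 0.252, 306.931], [-0.898, 0.423, 0.122, -463.069], [-0.001, -0.28, 0.96, 372.436], [0.0, 0.0, 0.0, 1.0]]}
{'clock': 0.1, 'joint_positions': array([-6.98502747e+01,  5.03825172e+00,  7.86187293e+01,  5.49592401e-04,
        9.64640843e+01, -5.90783023e+00]), 'qd': array([ 0.03931855, -0.07549839, -0.23621797,  0.00259845, -0.05109156,
        0.0599813 ]), 'tau': array([ 4.04476159e-03, -3.53011751e+01, -3.14220071e+01, -7.56527675e-05,
        7.90191087e-03, -5.38944079e-06]), 'eef_pos': array([ 241.43233378, -493.65770111,  230.20056426]), 'ee_rot': array([[ 8.98352846e-01,  4.39274001e-01, -7.18922036e-04],
       [ 4.39274530e-01, -8.98350677e-01,  1.98694515e-03],
       [ 2.26969249e-04, -2.10078197e-03, -9.99997768e-01]]), 'ft_force': array([-0.39864327, -0.1342854 ,  0.08114949]), 'wrist_torque': array([0.03373457, 0.03768982, 0.01611811]), 'gripper_force': 0.0, 'gripper_width': 85.2636663287815}
```

View pics/top.png

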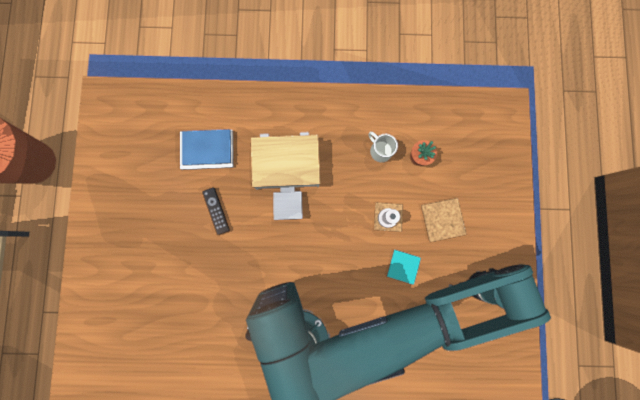

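View pics/side.png

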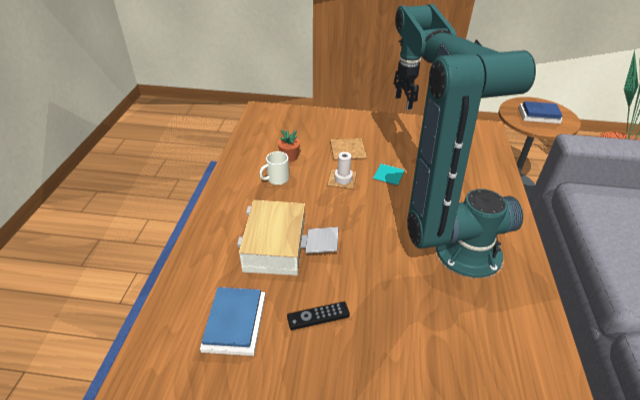

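Top view: candlestick on a small cork square at (388,217), a larger cork square at (444,220), a turquoise one at (404,266). The pedal is at (288,205), the box lid at (285,161) and the remote at (216,211). In the side view, the small cork is at (342,179), the large cork at (348,148), and the turquoise at (390,174). The small cork one is meant: it isn't turquoise, and it's the smaller of the other two. I'll confirm this in a crop.

```bash
cat > h.py <<'E'
import cv2,numpy as np
def ray(c,p):
    T=np.array(c["cam_to_world"]);d=np.array([(p[0]-c["cx"])/c["fx"],-(p[1]-c["cy"])/c["fy"],-1.])
    return T[:3,3],T[:3,:3]@d
def plane(c,p,z):
    o,d=ray(c,p);return o+d*(z-o[2])/d[2]
def tri(c1,p1,c2,p2):
    o1,d1=ray(c1,p1);o2,d2=ray(c2,p2);n=np.cross(d1,d2)
    s=np.linalg.solve(np.c_[d1,-d2,n],o2-o1);a=o1+s[0]*d1;b=o2+s[1]*d2
    return (a+b)/2,np.linalg.norm(a-b)
def proj(c,P):
    T=np.linalg.inv(np.array(c["cam_to_world"]));q=T[:3,:3]@P+T[:3,3]
    return np.array([c["cx"]-c["fx"]*q[0]/q[2],c["cy"]+c["fy"]*q[1]/q[2]])
def blob(img,box,f,minA=20):
    x0,y0,x1,y1=box;s=img[y0:y1,x0:x1];hsv=cv2.cvtColor(s,cv2.COLOR_BGR2HSV)
    m=f(hsv).astype(np.uint8)*255
    k=max(cv2.findContours(m,cv2.RETR_EXTERNAL,cv2.CHAIN_APPROX_NONE)[0],key=cv2.contourArea)
    return k.reshape(-1,2)+[x0,y0]
E
python3 - <<'E'
from plant import ctrl
from h import *
a=cv2.imread("pics/top.png");b=cv2.imread("pics/side.png")
ct,cs=ctrl.calibration("top"),ctrl.calibration("side")
white=lambda h:(h[...,1]<50)&(h[...,2]>140)
cork=lambda h:(h[...,0]>8)&(h[...,0]<30)&(h[...,1]>60)&(h[...,2]>150)
dark=lambda h:(h[...,2]<70)
R={}
for n,im,c,bx in(("top",a,ct,dict(remote=(195,180,240,240),pedal=(268,191,308,222),lid=(240,120,330,195))),("side",b,cs,dict(remote=(280,295,355,335),pedal=(303,222,345,257),lid=(235,195,310,250)))):
    for k,q in bx.items():
        f={"remote":dark,"pedal":lambda h:(h[...,1]<45)&(h[...,2]>110),"lid":lambda h:(h[...,0]>15)&(h[...,0]<32)&(h[...,1]>50)&(h[...,2]>175)}[k]
        r=cv2.minAreaRect(blob(im,q,f));R[n,k]=r;print(n,k,np.round(r[0],1),np.round(r[1],1),round(r[2],1))
        z={"remote":22,"pedal":45,"lid":92}[k]
        for P in cv2.boxPoints(r): print("   ",np.round(plane(c,P,z)[:2],0),np.round(P))
for k in("remote","pedal","lid"):
    print(k,tri(ct,R["top",k][0],cs,R["side",k][0]))
A=cv2.resize(a[185:290,360:480],None,fx=5,fy=5,interpolation=2)[:525]
B=cv2.resize(b[130:200,310:420],None,fx=7.2,fy=7.2,interpolation=2)
cv2.imwrite("pics/cropA.png",A)
M=np.hstack([cv2.resize(A,(400,350)),cv2.resize(B,(400,350))]);N=np.hstack([cv2.resize(a[120:240,190:330],(400,250+0)),cv2.resize(b[195:335,230:360],(400,250))])
cv2.imwrite("pics/crop.png",np.vstack([M,N]))
E
```

```text
top remote [219.1 209.5] [44.6  5.7] 70.8
    [523. 340.] [209. 189.]
    [530. 321.] [214. 187.]
    [380. 261.] [229. 230.]
    [373. 280.] [224. 231.]
top pedal [287.2 204.7] [28.1 28.8] 87.4
    [519. 110.] [272. 191.]
    [526.   8.] [301. 190.]
    [426.   1.] [302. 218.]
    [419. 102.] [273. 219.]
top lid [284.8 160. ] [49.9 68.1] 87.7
    [703. 190.] [250. 136.]
    [719. -47.] [318. 134.]
    [543. -58.] [320. 184.]
    [528. 175.] [252. 186.]
side remote [317.9 315.2] [16.3 60.6] 77.5
    [533. 326.] [287. 314.]
    [375. 259.] [346. 301.]
    [361. 310.] [349. 317.]
    [515. 374.] [290. 330.]
side pedal [320.  239.5] [25. 34.] 90.0
    [539.   7.] [303. 227.]
    [429.  -9.] [337. 227.]
    [418. 100.] [337. 252.]
    [521. 115.] [303. 252.]
side lid [271.7 225.8] [61.8 50.9] 4.1
    [702. 172.] [239. 249.]
    [751. -50.] [243. 198.]
    [545. -59.] [304. 203.]
    [520. 163.] [301. 253.]
remote (array([450.65049869, 305.13529385,   2.69078133]), np.float64(4.170323832121498))
pedal (array([474.43366136,  55.16336895,  45.17684306]), np.float64(4.589240744127545))
lid (array([625.15227352,  64.95162043,  93.57188568]), np.float64(5.045136603469349))
```

View pics/crop.png

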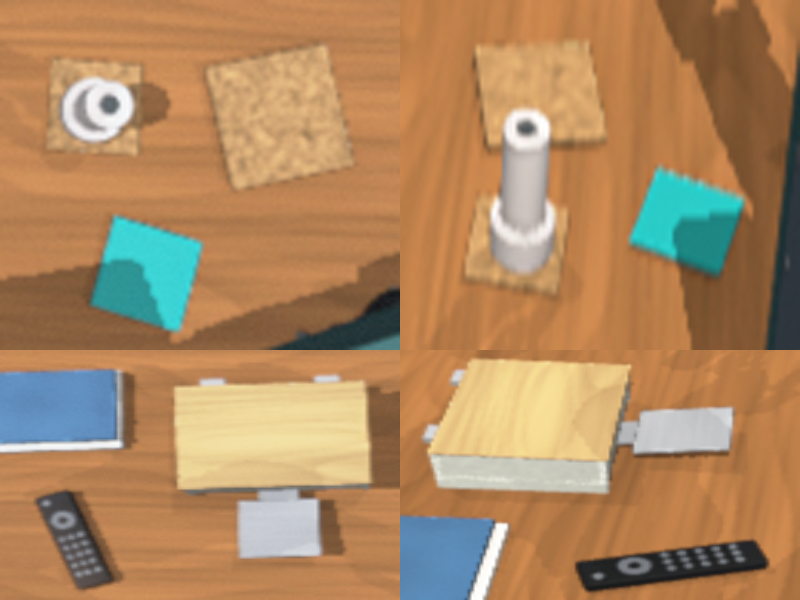

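The crop confirms it: the candlestick stands on the smaller cork coaster (top centre about (388.6,217.1), side (342.7,178.5)). The big cork and turquoise squares are decoys. Next I'll compute the candlestick and coaster positions, then move the wrist camera nearer.

Run:
```python
from plant import ctrl
from h import *
ct,cs=ctrl.calibration("top"),ctrl.calibration("side")
for n,p,q in(("coaster",(388.6,217.1),(342.7,178.5)),("coltop",(392.4,216.2),(344.7,155.8))):
    print(n,tri(ct,p,cs,q),plane(ct,p,8),plane(cs,q,8))
print(plane(ct,(392.4,216.2),118),plane(cs,(344.7,155.8),118))
```

```text
coaster (array([ 438.54541807, -310.95206573,    7.62556448]), np.float64(1.8093019339403646)) [ 439.4273636 -310.8886507    8.       ] [ 437.61147961 -310.41476996    8.        ]
coltop (array([ 435.12738752, -302.93422483,  120.14983798]), np.float64(0.4454874692877438)) [ 443.02261779 -324.68712911    8.        ] [ 443.62005892 -459.19352489    8.        ]
[ 435.49771152 -303.35235028  118.        ] [ 435.07107295 -305.91098195  118.        ]
```

Emit:
jog_arm(increments=[[[1,0.04,-0.014,0,-0.15],[1,0.08,-0.028,0,-0.3],[1,0.12,-0.042,0,-0.45],[1,0.16,-0.056,0,-0.6],[1,0.2,-0.066,0,-0.75]]])

```text
clock: 0.52
eef_pos: [391.0, -346.7, 230.9]
ee_rot: [[0.499, 0.867, -0.001], [0.867, -0.499, 0.001], [0.0, -0.001, -1.0]]
ft_force: [0.6, -0.2, 0.7]
gripper_width: 85.5
gripper_force: 0.0
```

Emit:
jog_arm(increments=[[[1,0.02,0.006,0,-0.15],[1,0.04,0.012,0,-0.3],[1,0.059,0.018,0,-0.45],[1,0.059,0.018,0,-0.6],[1,0.059,0.018,0,-0.75]]])

```text
clock: 0.93
eef_pos: [436.4, -305.3, 230.6]
ee_rot: [[-0.07, 0.998, -0.001], [0.998, 0.07, 0.001], [0.001, -0.001, -1.0]]
ft_force: [0.0, -0.6, 0.4]
gripper_width: 85.0
gripper_force: 0.0
```

Run:
```python
from plant import ctrl
from h import *
import pickle
c=ctrl.calibration("wrist");w=ctrl.capture("wrist");print(ctrl.observe()["eef_pos"])
cv2.imwrite("pics/w1.png",w);pickle.dump(c,open("w1.pkl","wb"))
```

```text
[ 436.0047151 -305.7034378  230.5929443]
```

View pics/w1.png

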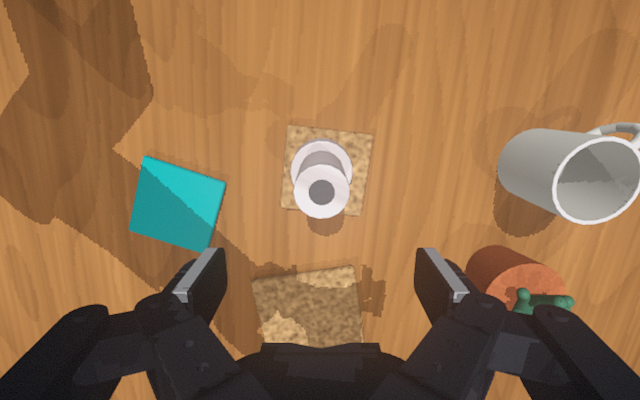

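Seen from near, the column top is at (321,192), the base ring around (321,170), and the coaster corners are about (289,125), (373,132), (360,215) and (281,207). The fingers straddle the column.

Run:
```python
from plant import ctrl
from h import *
import pickle
c=pickle.load(open("w1.pkl","rb"));ct=ctrl.calibration("top")
print("top",plane(c,(321,191.5),118),"tri",tri(c,(321,191.5),ct,(392.4,216.2)))
K=[(289,125),(373,132),(360,215),(281,207)];C=[plane(c,p,8)[:2] for p in K]
print(np.round(C),np.mean(C,0),[round(float(np.linalg.norm(C[i]-C[i-1]))) for i in range(4)])
w=cv2.imread("pics/w1.png")
k=blob(w,(275,120,370,230),lambda h:(h[...,1]<45)&(h[...,2]>90))
hull=cv2.convexHull(k).reshape(-1,2);print("hull x/y",hull.min(0),hull.max(0))
# column top: bottom/left/right of hull at z=118 ; base at z=38
print(plane(c,(hull[:,0].min(),168),38),plane(c,(hull[:,0].max(),168),38))
```

```text
top [ 438.70116228 -305.79616645  118.        ] tri (array([ 436.88491009, -303.40107071,  122.91622492]), np.float64(3.940249185744215))
[[ 400. -262.]
 [ 495. -263.]
 [ 491. -363.]
 [ 394. -359.]] [ 444.77766787 -311.50246167] [98, 95, 100, 96]
hull x/y [290 138] [352 218]
[ 405.4172394  -304.38028251   38.        ] [ 471.65656214 -299.59571824   38.        ]
```

Emit:
jog_arm(increments=[[[1,0,0.002,0.04,0],[1,0,0.002,0.08,0],[1,0,0.002,0.12,0],[1,0,0.002,0.155,0],[1,0,0.002,0.155,0]]])

```text
clock: 1.4
eef_pos: [432.4, -302.2, 67.1]
ee_rot: [[-0.059, 0.998, -0.014], [0.998, 0.06, 0.012], [0.013, -0.013, -1.0]]
ft_force: [-1.2, 0.6, -1.1]
gripper_width: 85.5
gripper_force: 0.0
```

Emit:
jog_arm(increments=[[[0.5,0,0,0,0],[0.4,0,0,0,0],[0.3,0,0,0,0],[0.3,0,0,0,0],[0.3,0,0,0,0]]], grip_force=70)

```text
clock: 1.82
eef_pos: [438.9, -308.2, 80.2]
ee_rot: [[-0.062, 0.998, 0.004], [0.998, 0.062, -0.005], [-0.005, 0.004, -1.0]]
ft_force: [-2.8, 0.1, 7.1]
gripper_width: 46.5
gripper_force: 71.6
```

Emit:
jog_arm(increments=[[[0.3,0,0,0,0],[0.3,0,0,0,0],[0.3,0,0,0,0],[0.3,0,0,0,0],[0.3,0,0,0,0]]])

```text
clock: 2.23
eef_pos: [438.9, -308.2, 80.2]
ee_rot: [[-0.062, 0.998, 0.004], [0.998, 0.062, -0.005], [-0.005, 0.004, -1.0]]
ft_force: [-2.9, 0.4, 5.9]
gripper_width: 46.7
gripper_force: 71.6
```

Run:
```python
from plant import ctrl
from h import *
import pickle
c=ctrl.calibration("wrist");w=ctrl.capture("wrist");s=ctrl.observe();print(s["eef_pos"],s["gripper_force"],s["ft_force"],s["gripper_width"])
cv2.imwrite("pics/w2.png",w);pickle.dump((c,s),open("w2.pkl","wb"))
```

```text
[ 438.88410812 -308.2037776    80.22434177] 71.56958341598511 [-3.26781951 -0.82129345  5.9624458 ] 46.61551471651659
```

Emit:
jog_arm(increments=[[[0.3,0,0,-0.02,0],[0.3,0,0,-0.04,0],[0.3,0,0,-0.07,0],[0.3,0,0,-0.09,0],[0.3,0.02,0.005,-0.11,0]]], grip_force=90)

```text
clock: 2.7
eef_pos: [440.9, -289.2, 187.5]
ee_rot: [[-0.058, 0.998, 0.0], [0.998, 0.058, -0.004], [-0.004, -0.0, -1.0]]
ft_force: [1.0, 0.3, -6.8]
gripper_width: 46.3
gripper_force: 94.0
```

Emit:
jog_arm(increments=[[[0.3,0.03,0.005,0,0],[0.3,0.065,0.012,0,0],[0.3,0.1,0.018,0,0],[0.3,0.135,0.024,0,0],[0.3,0.165,0.03,0,0]]])

```text
clock: 3.12
eef_pos: [460.4, -117.1, 185.8]
ee_rot: [[-0.062, 0.998, -0.001], [0.998, 0.062, 0.002], [0.002, -0.001, -1.0]]
ft_force: [0.5, 1.1, -7.6]
gripper_width: 46.3
gripper_force: 94.4
```

Emit:
jog_arm(increments=[[[0.3,0.03,0.005,0,0],[0.3,0.06,0.01,0,0],[0.3,0.075,0.012,0,0],[0.3,0.08,0.012,0,0],[0.3,0.08,0.012,0,0]]])

```text
clock: 3.53
eef_pos: [467.6, -37.7, 185.9]
ee_rot: [[-0.065, 0.998, -0.001], [0.998, 0.065, 0.0], [0.0, -0.001, -1.0]]
ft_force: [0.1, -0.1, -7.1]
gripper_width: 46.4
gripper_force: 94.3
```

Emit:
jog_arm(increments=[[[0.3,0,0,0,0],[0.3,0,0,0,0],[0.3,0,0,0,0]]])

```text
clock: 3.78
eef_pos: [468.0, -40.1, 186.2]
ee_rot: [[-0.06, 0.998, -0.0], [0.998, 0.06, -0.0], [-0.0, -0.0, -1.0]]
ft_force: [-0.8, -0.1, -8.4]
gripper_width: 46.4
gripper_force: 94.3
```

Run:
```python
from plant import ctrl
from h import *
import pickle
c=ctrl.calibration("wrist");w=ctrl.capture("wrist");s=ctrl.observe();print(s["eef_pos"],s["gripper_force"],s["ft_force"],s["gripper_width"])
cv2.imwrite("pics/w3.png",w);pickle.dump((c,s),open("w3.pkl","wb"))
```

```text
[468.09585936 -40.10045377 186.21321778] 94.33130621910095 [-0.63380873 -0.13093533 -7.79675119] 46.27014886177516
```

View pics/w3.png

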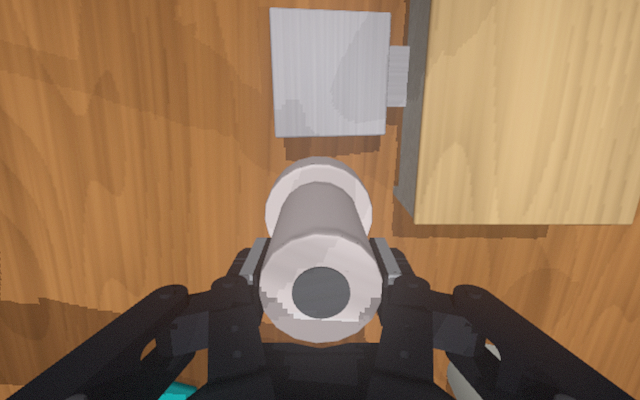

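The pedal plate's corners are near (271,10), (391,13), (385,135) and (275,137). The lid's front corner is at (414,223). The held candlestick's top disc is centred near (321,287) and its base ring near (319,210), upright in the grip.

Run:
```python
from plant import ctrl
from h import *
import pickle
c,s=pickle.load(open("w3.pkl","rb"));ct=ctrl.calibration("top");cs=ctrl.calibration("side")
w=cv2.imread("pics/w3.png");h=cv2.cvtColor(w,cv2.COLOR_BGR2HSV);print(h[70,330],h[200,290],h[60,300])
k=blob(w,(255,0,388,150),lambda h:(h[...,1]<40)&(h[...,2]>120))
e=cv2.approxPolyDP(cv2.convexHull(k),6,True).reshape(-1,2);print("plate poly",e.tolist())
K=[(271,10),(391,13),(385,135),(275,137)];Z=[54,36,36,54]
C=np.array([plane(c,p,z)[:2] for p,z in zip(K,Z)]);print(np.round(C),C.mean(0))
ax=(C[1]+C[2]-C[0]-C[3]);print("yaw",np.degrees(np.arctan2(ax[1],ax[0])))
ay=C[0]-C[3];print("yaw from outer edge",np.degrees(np.arctan2(-ay[0],ay[1])),np.linalg.norm(ay), np.linalg.norm(C[1]-C[2]))
m=C.mean(0);a=proj(c,np.array([*m,45]));print("tri w3/top",tri(c,a,ct,(287.2,204.7)),"w3/side",tri(c,a,cs,(320,239.5)))
L=[plane(c,p,92)[:2] for p in((414,223),(428,0),(632,223))];print("lid",np.round(L))
for i,j in((0,1),(0,2)):print(np.degrees(np.arctan2(*(L[j]-L[i])[::-1])))
print("candle top",plane(c,(321,287),224),"base",plane(c,(319,211),144))
```

```text
[132   7 192] [  3  20 150] [143   5 190]
plate poly [[271, 7], [387, 12], [383, 134], [275, 135]]
[[423.  96.]
 [519. 104.]
 [526.   5.]
 [429.  -1.]] [474.26443641  51.22835333]
yaw 4.171840827639343
yaw from outer edge 3.0689000356663865 96.57480448517254 98.89960638276291
tri w3/top (array([474.77837241,  55.00373958,  20.58148935]), np.float64(3.9909309405396605)) w3/side (array([475.75458151,  51.59163368,  41.61628307]), np.float64(2.777775730851631))
lid [[546. -57.]
 [532.  99.]
 [719. -46.]]
94.92083760260329
3.5418014124743835
candle top [469.82484518 -35.75786188 224.        ] base [468.63383847 -33.6217388  144.        ]
```

Emit:
jog_arm(increments=[[[0.3,0.025,0.002,0,0],[0.3,0.055,0.005,0,0],[0.3,0.075,0.007,0,0],[0.3,0.085,0.007,0.01,0],[0.3,0.085,0.007,0.03,0]]])

```text
clock: 4.25
eef_pos: [472.0, 47.6, 158.9]
ee_rot: [[-0.064, 0.998, 0.007], [0.998, 0.064, 0.001], [0.0, 0.007, -1.0]]
ft_force: [1.4, -0.2, -6.7]
gripper_width: 46.1
gripper_force: 94.2
```

Emit:
jog_arm(increments=[[[0.3,0,0,0.01,0],[0.3,0,0,0.02,0],[0.3,0,0,0.025,0],[0.3,0,0,0.025,0],[0.3,0,0,0.025,0]]])

```text
clock: 4.67
eef_pos: [470.0, 45.6, 131.3]
ee_rot: [[-0.061, 0.998, -0.0], [0.998, 0.061, -0.0], [-0.0, -0.0, -1.0]]
ft_force: [0.4, 1.1, -6.8]
gripper_width: 46.2
gripper_force: 94.2
```

Emit:
jog_arm(increments=[[[0.3,0,0,0.006,0],[0.3,0,0,0.013,0],[0.3,0,0,0.02,0],[0.3,0,0,0.026,0],[0.3,0,0,0.03,0]]])

```text
clock: 5.08
eef_pos: [469.4, 46.0, 100.4]
ee_rot: [[-0.062, 0.998, -0.001], [0.998, 0.062, -0.001], [-0.001, -0.001, -1.0]]
ft_force: [-1.3, -0.8, -3.3]
gripper_width: 46.3
gripper_force: 95.0
```

Emit:
jog_arm(increments=[[[0.3,0,0,0.004,0],[0.3,0,0,0.008,0],[0.3,0,0,0.012,0],[0.3,0,0,0.012,0],[0.3,0,0,0.012,0]]])

```text
clock: 5.5
eef_pos: [470.2, 46.3, 90.2]
ee_rot: [[-0.062, 0.998, 0.001], [0.998, 0.062, 0.0], [-0.0, 0.001, -1.0]]
ft_force: [-3.4, -0.6, 1.5]
gripper_width: 46.1
gripper_force: 95.6
```

Run:
```python
from plant import ctrl
from h import *
a=ctrl.capture("top");b=ctrl.capture("side");w=ctrl.capture("wrist");s=ctrl.observe();print(s["eef_pos"],s["ft_force"])
cv2.imwrite("pics/m1.png",np.vstack([np.hstack([cv2.resize(a[120:240,200:360],(400,300)),cv2.resize(b[150:270,230:390],(400,300))]),np.hstack([cv2.resize(w,(400,250)),np.zeros((250,400,3),np.uint8)])]))
```

```text
[470.17606537  46.2995569   90.06621584] [-4.66366487 -1.03368918  2.11003349]
```

View pics/m1.png

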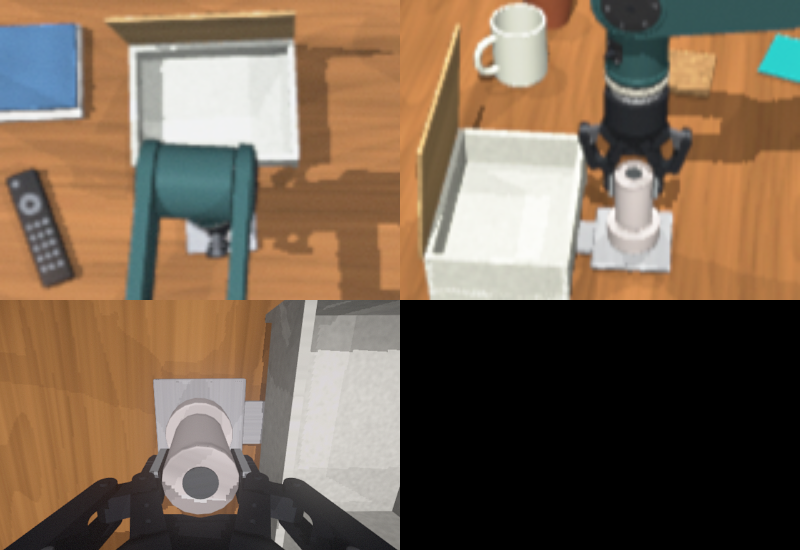

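The lid is up, the plate is level, and the candlestick base is well centred on the plate (side view, plate centre ≈ base centre (633,238)). Releasing.

Emit:
jog_arm(increments=[[[0.6,0,0,0,0],[0.7,0,0,0,0],[0.78,0,0,0,0],[0.78,0,0,0,0],[0.78,0,0,0,0]]])

```text
clock: 6.07
eef_pos: [470.5, 46.3, 89.6]
ee_rot: [[-0.062, 0.998, 0.001], [0.998, 0.062, 0.0], [-0.0, 0.001, -1.0]]
ft_force: [0.6, 0.3, 0.6]
gripper_width: 66.8
gripper_force: 0.0
```

Emit:
jog_arm(increments=[[[0.78,0,0,-0.02,0],[0.78,0,0,-0.05,0],[0.78,0,0,-0.085,0],[0.78,0,0,-0.12,0],[0.78,0,0,-0.15,0]]])

```text
clock: 6.48
eef_pos: [470.3, 46.2, 241.9]
ee_rot: [[-0.062, 0.998, 0.003], [0.998, 0.062, -0.0], [-0.0, 0.003, -1.0]]
ft_force: [-0.1, -0.2, 0.8]
gripper_width: 66.7
gripper_force: 0.0
```

Run:
```python
from plant import ctrl
from h import *
import pickle
c=ctrl.calibration("wrist");w=ctrl.capture("wrist");s=ctrl.observe();print(s["eef_pos"],s["ft_force"],s["ee_rot"][:,0])
b=ctrl.capture("side");cv2.imwrite("pics/w4.png",w);cv2.imwrite("pics/s4.png",b);pickle.dump((c,s),open("w4.pkl","wb"))
cv2.imwrite("pics/m2.png",np.vstack([cv2.resize(w[:,:],(560,350)),cv2.resize(b[150:350,230:390],(560,250))]))
```

```text
[473.10391423  46.16033278 248.9952193 ] [2.29076438 0.45708518 4.6632402 ] [-0.06206101  0.99807151 -0.00129983]
```

View pics/m2.png

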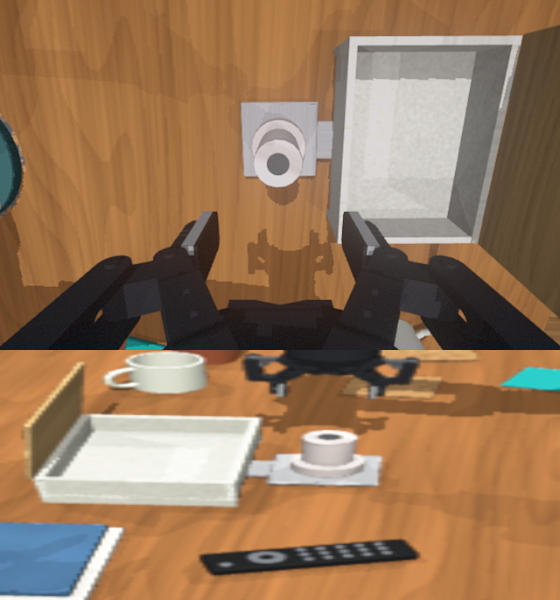

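The candlestick is released and standing on the plate with the lid raised. Full-size wrist pixels: box rim corners about (400,42), (596,42), (379,277), (544,278); candle top (318,186).

Run:
```python
from plant import ctrl
from h import *
import pickle
c,s=pickle.load(open("w4.pkl","rb"));ct=ctrl.calibration("top");cs=ctrl.calibration("side")
C=np.array([plane(c,np.array(p)*640/560,85)[:2] for p in((350,37),(522,37),(332,242),(476,243))]);print("rim",np.round(C))
P=np.array([plane(c,np.array(p)*640/560,18)[:2] for p in((243,102),(317,102),(314,177),(241,177))]);print("plate",np.round(P),P.mean(0))
print("candle",plane(c,(318,186),128))
print("remote top",plane(ct,(215.9,210.7),22),"side",plane(cs,(318.5,315.5),22),tri(ct,(215.9,210.7),cs,(318.5,315.5)))
u=np.array([np.cos(np.radians(4.2)),np.sin(np.radians(4.2))]);print("box from pedal",P.mean(0)+155*u, "from raised",np.array([474.3,51.2])+152*u)
```

```text
rim [[533. 171.]
 [703. 181.]
 [542. -56.]
 [717. -47.]]
plate [[422.  98.]
 [516. 104.]
 [522.   4.]
 [422.  -2.]] [470.40481738  51.01432629]
candle [470.29122373  49.80092293 128.        ]
remote top [446.68490636 311.35968792  22.        ] side [445.19600284 318.73612456  22.        ] (array([446.53954611, 313.43229899,  14.12128126]), np.float64(1.4179050165535632))
box from pedal [624.98856135  62.36624684] from raised [625.89180054  62.33220596]
```

Emit:
jog_arm(increments=[[[1,0.04,-0.001,0,0.15],[1,0.08,-0.002,0,0.3],[1,0.12,-0.003,0,0.45],[1,0.16,-0.004,0,0.6],[1,0.2,-0.004,0,0.75]]])

```text
clock: 7.0
eef_pos: [454.5, 228.5, 238.5]
ee_rot: [[0.468, 0.884, -0.0], [0.884, -0.468, -0.0], [-0.0, -0.0, -1.0]]
ft_force: [1.6, -0.5, 0.8]
gripper_width: 85.3
gripper_force: 0.0
```

Emit:
jog_arm(increments=[[[1,0.02,-0.012,0,0.15],[1,0.04,-0.025,0,0.3],[1,0.055,-0.037,0,0.45],[1,0.055,-0.037,0,0.6],[1,0.055,-0.037,0,0.75]]])

```text
clock: 7.42
eef_pos: [447.1, 294.2, 237.9]
ee_rot: [[0.879, 0.477, -0.001], [0.477, -0.879, -0.001], [-0.002, -0.0, -1.0]]
ft_force: [-0.1, 0.1, 0.4]
gripper_width: 85.1
gripper_force: 0.0
```

Emit:
jog_arm(increments=[[[1,0,0,0,0.1],[1,0,0,0,0.1],[1,0,0,0,0.1]]])

```text
clock: 7.67
eef_pos: [447.5, 292.9, 238.5]
ee_rot: [[0.911, 0.412, -0.001], [0.412, -0.911, -0.001], [-0.001, 0.0, -1.0]]
ft_force: [0.5, -1.4, 0.2]
gripper_width: 85.3
gripper_force: 0.0
```

Run:
```python
from plant import ctrl
from h import *
import pickle
c=ctrl.calibration("wrist");w=ctrl.capture("wrist");s=ctrl.observe();print(s["eef_pos"],s["ee_rot"][:,0])
cv2.imwrite("pics/w5.png",w);pickle.dump((c,s),open("w5.pkl","wb"))
k=blob(w,(200,60,440,330),lambda h:(h[...,2]<75))
r=cv2.minAreaRect(k);print(r)
Q=np.array([plane(c,p,20)[:2] for p in cv2.boxPoints(r)]);print(np.round(Q),Q.mean(0))
e=sorted([(np.linalg.norm(Q[i]-Q[i-1]),np.degrees(np.arctan2(*(Q[i]-Q[i-1])[::-1]))%180) for i in range(4)]);print(np.round(e,1))
```

```text
[447.58710852 292.82630208 238.68032924] [ 9.11316489e-01  4.11705842e-01 -7.46437715e-04]
((305.9999694824219, 153.99996948242188), (39.99999237060547, 145.99996948242188), 0.0)
[[364. 299.]
 [519. 364.]
 [536. 325.]
 [384. 255.]] [450.70853689 310.54761843]
[[ 42.8 114.4]
 [ 48.7 114.4]
 [167.8  24.7]
 [167.8  22.7]]
```

View pics/w5.png

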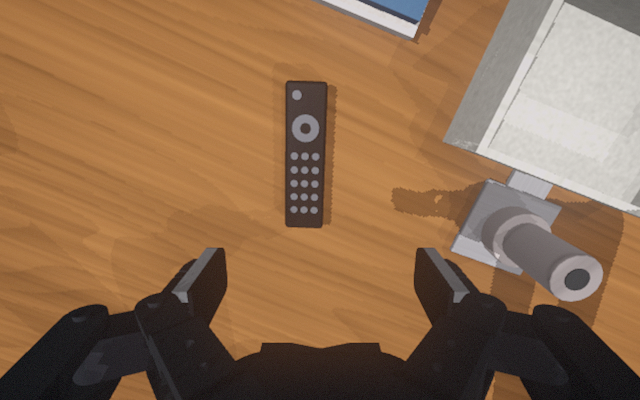

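The remote is at (306,154), about 168 × 46 mm, and the near and far measurements agree. Next is the grasp.

Emit:
jog_arm(increments=[[[1,0.01,-0.015,0.03,0.01],[1,0.01,-0.015,0.07,0.01],[1,0.01,-0.015,0.11,0.01],[1,0.01,-0.015,0.145,0.01],[1,0.01,-0.015,0.17,0.01]]])

```text
clock: 8.13
eef_pos: [448.7, 309.6, 65.1]
ee_rot: [[0.915, 0.404, -0.004], [0.404, -0.915, -0.002], [-0.005, 0.0, -1.0]]
ft_force: [-0.1, -0.0, -1.0]
gripper_width: 85.4
gripper_force: 0.0
```

Emit:
jog_arm(increments=[[[1,0,0,0.015,0],[1,0,0,0.03,0],[1,0,0,0.045,0],[1,0,0,0.055,0],[1,0,0,0.058,0]]])

```text
clock: 8.55
eef_pos: [449.3, 309.8, 9.0]
ee_rot: [[0.915, 0.403, -0.004], [0.403, -0.915, -0.002], [-0.004, 0.0, -1.0]]
ft_force: [-1.1, 0.1, -0.1]
gripper_width: 85.5
gripper_force: 0.0
```

Emit:
jog_arm(increments=[[[0.7,0,0,0,0],[0.5,0,0,0,0],[0.4,0,0,0,0],[0.3,0,0,0,0],[0.3,0,0,0,0]]], grip_force=40)

```text
clock: 8.97
eef_pos: [451.7, 311.3, 13.0]
ee_rot: [[0.915, 0.403, 0.003], [0.403, -0.915, 0.002], [0.003, -0.0, -1.0]]
ft_force: [0.2, 0.0, 3.1]
gripper_width: 44.6
gripper_force: 41.8
```

Emit:
jog_arm(increments=[[[0.3,0,0,-0.01,0],[0.3,0,0,-0.03,0],[0.3,0,0,-0.06,0],[0.3,0,0,-0.09,0],[0.3,0,0,-0.12,0]]], grip_force=60)

```text
clock: 9.38
eef_pos: [449.9, 310.3, 132.5]
ee_rot: [[0.915, 0.403, -0.001], [0.403, -0.915, -0.001], [-0.001, 0.0, -1.0]]
ft_force: [0.5, 0.4, -1.4]
gripper_width: 43.8
gripper_force: 61.9
```

Emit:
jog_arm(increments=[[[0.3,0,0,-0.03,0],[0.3,0,0,-0.06,0],[0.3,0,0,-0.09,-0.1],[0.3,0,0,-0.1,-0.25],[0.3,0,0,-0.11,-0.4]]])

```text
clock: 9.8
eef_pos: [450.9, 310.9, 244.5]
ee_rot: [[0.742, 0.67, 0.004], [0.67, -0.742, 0.002], [0.004, 0.001, -1.0]]
ft_force: [0.3, -0.5, -1.7]
gripper_width: 43.7
gripper_force: 62.0
```

Emit:
jog_arm(increments=[[[0.3,-0.003,0.02,0,-0.15],[0.3,-0.008,0.055,0,-0.3],[0.3,-0.013,0.09,0,-0.45],[0.3,-0.018,0.12,0,-0.6],[0.3,-0.021,0.142,0,-0.75]]])

```text
clock: 10.22
eef_pos: [530.1, 188.4, 241.5]
ee_rot: [[0.246, 0.969, -0.0], [0.969, -0.246, -0.001], [-0.001, 0.0, -1.0]]
ft_force: [-0.2, 0.9, -1.6]
gripper_width: 43.8
gripper_force: 61.9
```

Emit:
jog_arm(increments=[[[0.3,-0.02,0.022,0,-0.15],[0.3,-0.045,0.049,0,-0.3],[0.3,-0.07,0.076,0,-0.4],[0.3,-0.09,0.097,0,-0.4],[0.3,-0.104,0.112,0,-0.4]]])

```text
clock: 10.63
eef_pos: [612.6, 59.2, 241.1]
ee_rot: [[-0.059, 0.998, -0.001], [0.998, 0.059, -0.001], [-0.001, -0.001, -1.0]]
ft_force: [-1.0, 0.6, -0.4]
gripper_width: 43.8
gripper_force: 61.9
```

Emit:
jog_arm(increments=[[[0.3,0,0,0,0],[0.3,0,0,0,0],[0.3,0,0,0,0]]])

```text
clock: 10.88
eef_pos: [611.4, 62.5, 241.4]
ee_rot: [[-0.061, 0.998, -0.001], [0.998, 0.061, 0.001], [0.001, -0.001, -1.0]]
ft_force: [-0.5, -0.4, -1.7]
gripper_width: 43.9
gripper_force: 61.9
```

Run:
```python
from plant import ctrl
from h import *
w=ctrl.capture("wrist");b=ctrl.capture("side");s=ctrl.observe();print(s["eef_pos"],s["ft_force"],s["ee_rot"][:,0])
cv2.imwrite("pics/m3.png",np.hstack([cv2.resize(w,(480,300)),cv2.resize(b[130:290,200:360],(300,300))]))
```

```text
[611.31392597  63.18362384 241.63749513] [-0.44110175 -0.85707889 -1.57685807] [-6.26339095e-02  9.98036527e-01  2.91221417e-04]
```

View pics/m3.png

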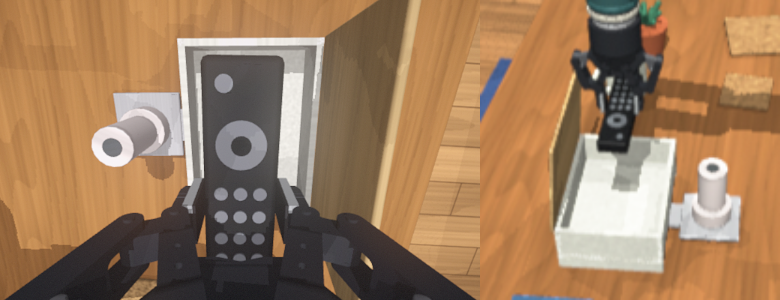

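The remote is aligned over the open box, the candlestick is still holding the lid up, and the fingers clear the lid. Lowering.

Emit:
jog_arm(increments=[[[0.3,0,0,0.025,0],[0.3,0,0,0.05,0],[0.3,0,0,0.08,0],[0.3,0,0,0.105,0],[0.3,0,0,0.125,0]]])

```text
clock: 11.4
eef_pos: [610.3, 63.4, 114.1]
ee_rot: [[-0.063, 0.998, -0.003], [0.998, 0.063, 0.0], [0.0, -0.003, -1.0]]
ft_force: [-0.7, -0.4, -1.1]
gripper_width: 44.3
gripper_force: 61.9
```

Emit:
jog_arm(increments=[[[0.3,0,0,0.015,0],[0.3,0,0,0.03,0],[0.3,0,0,0.045,0],[0.3,0,0,0.055,0],[0.3,0,0,0.064,0]]])

```text
clock: 11.82
eef_pos: [611.2, 63.1, 51.6]
ee_rot: [[-0.063, 0.998, -0.001], [0.998, 0.063, 0.0], [0.0, -0.001, -1.0]]
ft_force: [0.9, -0.2, -0.6]
gripper_width: 43.9
gripper_force: 61.9
```

Emit:
jog_arm(increments=[[[0.3,0,0,0,0],[0.3,0,0,0,0],[0.6,0,0,0,0],[0.68,0,0,0,0],[0.7,0,0,0,0]]])

```text
clock: 12.23
eef_pos: [612.9, 62.1, 54.0]
ee_rot: [[-0.061, 0.998, 0.003], [0.998, 0.061, -0.0], [-0.0, 0.003, -1.0]]
ft_force: [-0.2, 0.2, 0.7]
gripper_width: 59.7
gripper_force: 0.0
```

Emit:
jog_arm(increments=[[[0.7,0,0,0,0],[0.7,0,0,0,0],[0.7,0,0,-0.02,0],[0.7,0,0,-0.05,0],[0.7,0,0,-0.08,0]]])

```text
clock: 12.65
eef_pos: [610.9, 62.0, 131.9]
ee_rot: [[-0.061, 0.998, -0.003], [0.998, 0.061, -0.0], [0.0, -0.003, -1.0]]
ft_force: [0.7, 0.1, -0.1]
gripper_width: 59.5
gripper_force: 0.0
```

Emit:
jog_arm(increments=[[[0.78,0,0,-0.03,0],[0.78,0,0,-0.06,0],[0.78,0,0,-0.085,0],[0.78,0,0,-0.1,0],[0.78,0,0,-0.11,0]]])

```text
clock: 13.07
eef_pos: [612.7, 62.0, 245.9]
ee_rot: [[-0.061, 0.998, 0.005], [0.998, 0.061, -0.0], [-0.0, 0.005, -1.0]]
ft_force: [0.4, 0.0, 0.0]
gripper_width: 66.4
gripper_force: 0.0
```

Emit:
jog_arm(increments=[[[0.78,-0.002,-0.03,0,0],[0.78,-0.004,-0.065,0,0],[0.78,-0.006,-0.1,0,0],[0.78,-0.007,-0.125,0,0],[0.78,-0.007,-0.141,0,0]]])

```text
clock: 13.48
eef_pos: [469.0, 46.3, 241.8]
ee_rot: [[-0.061, 0.998, -0.002], [0.998, 0.061, -0.0], [-0.0, -0.002, -1.0]]
ft_force: [-0.4, -0.8, 1.2]
gripper_width: 66.5
gripper_force: 0.0
```

Emit:
jog_arm(increments=[[[0.78,0,0,0,0],[0.78,0,0,0,0],[0.78,0,0,0,0]]])

```text
clock: 13.73
eef_pos: [472.1, 46.5, 242.0]
ee_rot: [[-0.061, 0.998, 0.0], [0.998, 0.061, -0.0], [-0.0, 0.0, -1.0]]
ft_force: [0.2, -0.1, 1.1]
gripper_width: 66.9
gripper_force: 0.0
```

Run:
```python
from plant import ctrl
from h import *
c=ctrl.calibration("wrist");w=ctrl.capture("wrist");s=ctrl.observe();print(s["eef_pos"],s["ft_force"],s["ee_rot"][:,0])
cv2.imwrite("pics/w6.png",w)
k=blob(w,(280,130,365,215),lambda h:(h[...,0]>150)&(h[...,2]>130)|(h[...,1]<25)&(h[...,2]>205))
q=blob(w,(290,160,350,215),lambda h:(h[...,2]<110));(x,y),r=cv2.minEnclosingCircle(q);print("hole",x,y,r,plane(c,(x,y),128))
print("remote?",[ (round(m[0]),round(m[1])) for m in [np.mean(blob(w,(400,50,560,300),lambda h:h[...,2]<75),0)]])
```

```text
[472.28329245  46.4822871  241.88865152] [-0.35170631 -0.50345093 -0.19396425] [-6.11159843e-02  9.98130671e-01 -1.07331089e-05]
hole 318.0 199.0 9.999999747378752e-05 [472.47927692  38.68079332 128.        ]
remote? [(426, 281)]
```

View pics/w6.png

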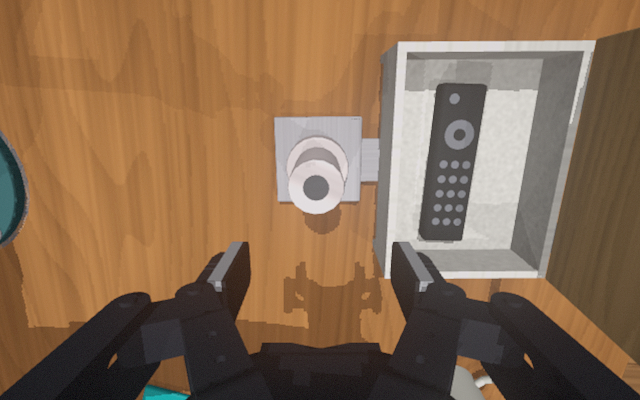

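The remote lies flat inside the box (455,165), and the candlestick (316,187) is still centred on the pressed plate. Step 2 is met, so I'll regrip the candlestick.

Emit:
jog_arm(increments=[[[0.78,0,-0.002,0.03,0],[0.78,0,-0.002,0.06,0],[0.78,0,-0.002,0.09,0],[0.78,0,-0.002,0.115,0],[0.78,0,-0.002,0.13,0]]])

```text
clock: 14.2
eef_pos: [468.4, 46.4, 108.2]
ee_rot: [[-0.061, 0.998, -0.006], [0.998, 0.061, 0.0], [0.0, -0.006, -1.0]]
ft_force: [-0.7, 0.9, -0.2]
gripper_width: 66.6
gripper_force: 0.0
```

Emit:
jog_arm(increments=[[[0.78,0,0,0.01,0],[0.78,0,0,0.022,0],[0.78,0,0,0.022,0],[0.78,0,0,0.022,0],[0.6,0,0,0.022,0]]])

```text
clock: 14.62
eef_pos: [470.7, 46.3, 91.3]
ee_rot: [[-0.061, 0.998, 0.002], [0.998, 0.061, -0.0], [-0.0, 0.002, -1.0]]
ft_force: [0.1, 0.5, 1.0]
gripper_width: 56.0
gripper_force: 0.0
```

Emit:
jog_arm(increments=[[[0.5,0,0,0,0],[0.4,0,0,0,0],[0.3,0,0,0,0],[0.3,0,0,0,0],[0.3,0,0,0,0]]], grip_force=90)

```text
clock: 15.03
eef_pos: [470.1, 46.3, 91.9]
ee_rot: [[-0.061, 0.998, 0.002], [0.998, 0.061, -0.0], [-0.0, 0.002, -1.0]]
ft_force: [-4.3, -0.9, 6.5]
gripper_width: 46.2
gripper_force: 91.3
```

Emit:
jog_arm(increments=[[[0.3,0,0,-0.015,0],[0.3,0,0,-0.03,0],[0.3,0,0,-0.055,0],[0.3,0,0,-0.085,0],[0.3,0,0,-0.11,0]]])

```text
clock: 15.45
eef_pos: [468.8, 46.4, 199.6]
ee_rot: [[-0.061, 0.998, -0.003], [0.998, 0.061, 0.0], [0.0, -0.003, -1.0]]
ft_force: [1.5, 0.1, -6.0]
gripper_width: 46.3
gripper_force: 94.1
```

Emit:
jog_arm(increments=[[[0.3,-0.02,-0.002,0,0],[0.3,-0.05,-0.005,0,0],[0.3,-0.085,-0.007,0,0],[0.3,-0.12,-0.01,0,0],[0.3,-0.155,-0.012,0,0]]])

```text
clock: 15.87
eef_pos: [466.0, -110.1, 198.2]
ee_rot: [[-0.062, 0.998, -0.003], [0.998, 0.062, 0.001], [0.001, -0.003, -1.0]]
ft_force: [1.0, 0.2, -7.3]
gripper_width: 46.3
gripper_force: 94.5
```

Emit:
jog_arm(increments=[[[0.3,-0.035,-0.001,0,0],[0.3,-0.07,-0.002,0,0],[0.3,-0.105,-0.003,0,0],[0.3,-0.14,-0.004,0,0],[0.3,-0.165,-0.006,0,0]]])

```text
clock: 16.28
eef_pos: [470.3, -276.9, 197.6]
ee_rot: [[-0.059, 0.998, -0.003], [0.998, 0.059, 0.0], [0.001, -0.003, -1.0]]
ft_force: [-0.4, 0.2, -7.0]
gripper_width: 46.2
gripper_force: 94.4
```

Emit:
jog_arm(increments=[[[0.3,-0.035,0,0,0],[0.3,-0.07,0,0,0],[0.3,-0.1,0,0,0],[0.3,-0.12,0,0,0],[0.3,-0.125,0,0,0]]])

```text
clock: 16.7
eef_pos: [477.6, -402.5, 196.6]
ee_rot: [[-0.057, 0.998, -0.003], [0.998, 0.057, 0.001], [0.001, -0.003, -1.0]]
ft_force: [0.9, -0.2, -7.6]
gripper_width: 46.3
gripper_force: 94.1
```

Emit:
jog_arm(increments=[[[0.3,0,0,0,0],[0.3,0,0,0,0],[0.3,0,0,0,0],[0.3,0,0,0,0]]])

```text
clock: 17.03
eef_pos: [479.0, -397.5, 200.0]
ee_rot: [[-0.063, 0.998, -0.0], [0.998, 0.063, 0.001], [0.001, -0.0, -1.0]]
ft_force: [0.8, -0.5, -7.6]
gripper_width: 46.4
gripper_force: 94.2
```

Run:
```python
from plant import ctrl
from h import *
import pickle
c=ctrl.calibration("wrist");w=ctrl.capture("wrist");b=ctrl.capture("side");s=ctrl.observe();print(s["eef_pos"],s["ft_force"],s["ee_rot"][:,0])
pickle.dump((c,s),open("w7.pkl","wb"))
cv2.imwrite("pics/w7.png",w);cv2.imwrite("pics/m4.png",np.vstack([w[:330],np.hstack([cv2.resize(b[180:290,200:360],(320,220)),cv2.resize(b[100:210,270:430],(320,220))])]))
```

```text
[ 479.107376   -397.80450421  200.60563231] [-0.34243689  0.82749355 -7.36208928] [-6.25004205e-02  9.98044936e-01 -4.82603512e-05]
```

View pics/m4.png

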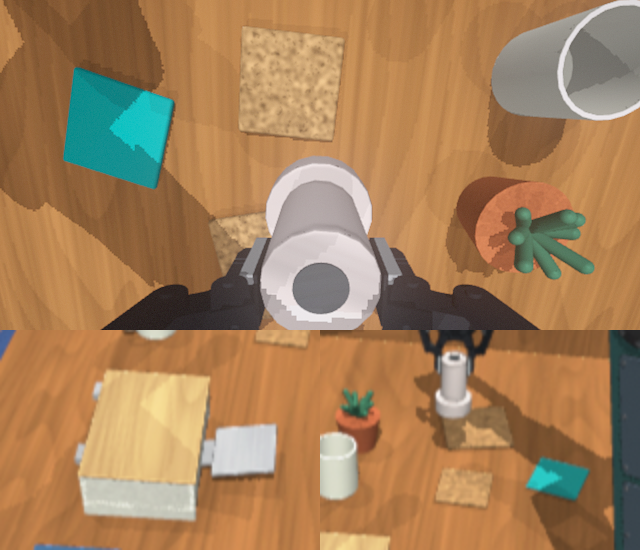

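The lid has closed. Coaster corners are (243,27), (344,38), (333,140) and (239,132); the held candlestick's base centre is ~(319,209) and its top ~(321,286).

Run:
```python
from h import *
import pickle
c,s=pickle.load(open("w7.pkl","rb"))
C=np.array([plane(c,p,8)[:2] for p in((243,27),(344,38),(333,140),(239,132))]);m=C.mean(0)
b=s["eef_pos"][2]-73.9
k=(plane(c,(321,286),b+110)[:2]+plane(c,(319,210),b+30)[:2])/2
d=m-k;R=s["ee_rot"];print(np.round(C),m,k,d,"tool shift",R[:2,0]@d,R[:2,1]@d,"down",b-8)
```

```text
[[ 399. -263.]
 [ 495. -266.]
 [ 492. -364.]
 [ 394. -362.]] [ 444.94660356 -313.71721981] [ 480.19663811 -392.06932955] [-35.25003455  78.35210974] tool shift 80.40206836552032 -30.28407641125328 down 118.70563230670965
```

Emit:
jog_arm(increments=[[[0.3,0.02,-0.008,0,0],[0.3,0.045,-0.017,0,0],[0.3,0.07,-0.026,0.01,0],[0.3,0.081,-0.031,0.03,0],[0.3,0.081,-0.031,0.05,0]]])

```text
clock: 17.55
eef_pos: [442.7, -317.1, 151.9]
ee_rot: [[-0.064, 0.998, 0.002], [0.998, 0.064, -0.001], [-0.001, 0.002, -1.0]]
ft_force: [0.3, 0.6, -7.4]
gripper_width: 46.3
gripper_force: 94.7
```

Emit:
jog_arm(increments=[[[0.3,0,0,0.02,0],[0.3,0,0,0.035,0],[0.3,0,0,0.045,0],[0.3,0,0,0.052,0],[0.3,0,0,0.056,0]]])

```text
clock: 17.97
eef_pos: [442.9, -319.6, 93.9]
ee_rot: [[-0.062, 0.998, -0.0], [0.998, 0.062, 0.0], [0.0, -0.0, -1.0]]
ft_force: [0.2, -0.1, -7.8]
gripper_width: 46.4
gripper_force: 94.7
```

Emit:
jog_arm(increments=[[[0.3,0,0,0.003,0],[0.3,0,0,0.006,0],[0.3,0,0,0.009,0],[0.3,0,0,0.012,0],[0.3,0,0,0.013,0]]])

```text
clock: 18.38
eef_pos: [443.4, -320.6, 82.6]
ee_rot: [[-0.061, 0.998, 0.001], [0.998, 0.061, -0.001], [-0.002, 0.001, -1.0]]
ft_force: [-2.1, 0.4, 1.3]
gripper_width: 46.2
gripper_force: 95.2
```

Emit:
jog_arm(increments=[[[0.6,0,0,0,0],[0.7,0,0,0,0],[0.8,0,0,0,0],[0.85,0,0,0,0],[0.85,0,0,0,0]]])

```text
clock: 18.8
eef_pos: [443.4, -320.4, 82.3]
ee_rot: [[-0.061, 0.998, 0.001], [0.998, 0.061, -0.001], [-0.001, 0.001, -1.0]]
ft_force: [-0.5, -0.4, -0.8]
gripper_width: 72.7
gripper_force: 0.0
```

Emit:
jog_arm(increments=[[[0.85,0,0,-0.02,0],[0.85,0,0,-0.05,0],[0.85,0,0,-0.085,0],[0.85,0,0,-0.12,0],[0.85,0,0,-0.15,0]]])

```text
clock: 19.22
eef_pos: [443.2, -320.1, 234.3]
ee_rot: [[-0.061, 0.998, 0.002], [0.998, 0.061, -0.002], [-0.002, 0.002, -1.0]]
ft_force: [-0.2, -1.0, 0.2]
gripper_width: 72.5
gripper_force: 0.0
```

Emit:
jog_arm(increments=[[[0.85,0,0,0,0],[0.85,0,0,0,0],[0.85,0,0,0,0],[0.85,0,0,0,0],[0.85,0,0,0,0]]])

```text
clock: 19.63
eef_pos: [442.3, -319.4, 229.1]
ee_rot: [[-0.061, 0.998, -0.003], [0.998, 0.061, 0.003], [0.003, -0.003, -1.0]]
ft_force: [-0.3, -1.1, 0.1]
gripper_width: 72.5
gripper_force: 0.0
```

Run:
```python
from plant import ctrl
from h import *
c=ctrl.calibration("wrist");w=ctrl.capture("wrist");b=ctrl.capture("side");s=ctrl.observe();print(s["eef_pos"],s["ft_force"])
cv2.imwrite("pics/m5.png",np.vstack([w[:350],np.hstack([cv2.resize(b[180:290,200:360],(320,220)),cv2.resize(b[100:210,270:430],(320,220))])]))
import pickle;pickle.dump((c,s),open("w8.pkl","wb"))
```

```text
[ 442.48473639 -319.54575436  229.65895456] [0.39359888 0.42427117 0.31633851]
```

View pics/m5.png

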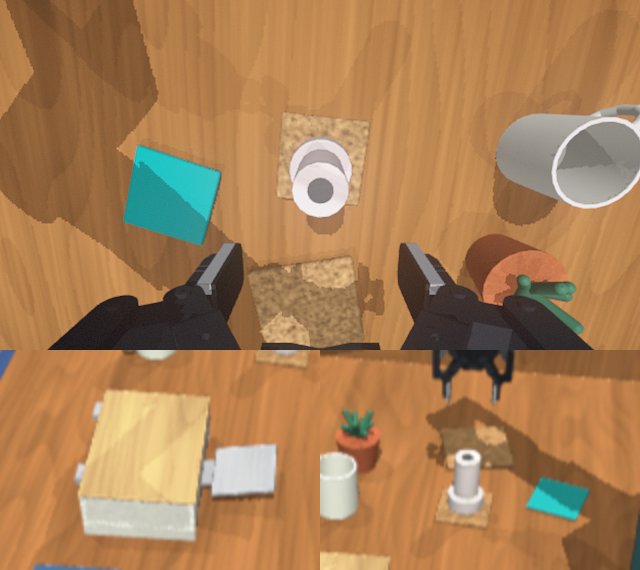

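The candlestick stands upright on the small cork coaster (base ≈ (321,168); coaster corners (285,112), (369,122), (357,206), (278,198)), and the lid is closed. One numeric check of the centring follows.

Run:
```python
from h import *
import pickle
c,s=pickle.load(open("w8.pkl","rb"))
m=np.mean([plane(c,p,8)[:2] for p in((285,112),(369,122),(357,206),(278,198))],0)
print(m,plane(c,(321,189),118)[:2]-m,plane(c,(321,169),38)[:2]-m)
```

```text
[ 445.34537356 -313.30492003] [-1.11841975 -3.89046043] [-1.18839847 -3.28082875]
```

It is about 4 mm off centre, well inside 18 mm. Handing in.

```bash
python3 -c "
from plant import ctrl
print(ctrl.sign_off())"
```

```text
the job is handed in; nothing more can be done
None
```

I handed the job in at about 20 s of the 69 s allowed; the hand-in returned no verdict. The remote is in the box, the lid is closed, and the candlestick stands upright on its cork coaster, about 4 mm off centre.

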